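# Draw the rolling pin out of the half-roofed bread bin

### The arm

A 6-joint arm with a two-finger parallel gripper is mounted at the origin on the work surface. World frame = base frame: x ahead of the robot, y to its left, z up, the work surface at z = 0. Lengths are in mm, angles in rad, forces in N, time in s.
With the tool pointing down it reaches from about 325 to 850 mm from the base axis. Payload 15.5 kg.
Tool frame: the origin (TCP) lies between the finger pads; the fingertips stand 19 mm ahead of it and the grasp point (between the pads) is the TCP; z points along the fingers, y is the direction in which the jaws open and shut (so a half turn about z gives the same grasp; the last joint's range is limited). The gripper opens to 91 mm and grips with 3 to 60 N. Pads are 32 mm wide; open, the fingers measure 118 mm over their backs; the gripper's body (76 mm by 178 mm) begins 60 mm behind the grasp point.
Start: joints at [1.042, 0.494, 1.345, -0, 1.302, -0.096], TCP at [262.13, 567.375, 232.915] pointing down, gripper open.
Joint ranges: [-2.91, 2.91], [-0.82, 2.16], [0.22, 2.67], [-1.22, 4.37], [0.12, 2.79], [-3.08, 3.08]. Speed limits (rad/s): [1.89, 1.89, 2.57, 3.01, 3.01, 3.01].

### API

Orientations are given as a rotation vector (axis times angle).
In Python, from station import state, snapshot, close_job, find_in, outline_of gives the robot as it stands.
- The arm moves only by the tool carry_out, never from a script. Its argument "rows" is a list of rows, each a list of 7 numbers: the shift along the tool's x, y, z in units of 0.4 m (1.0 is 0.4 m), then the turn, a rotation vector about the tool's x, y, z in units of pi/2 rad (1.0 is pi/2 rad), then the opening, from 0 (shut) to 1 (fully open). A call has 1 to 20 rows; each row is the pose to reach, as a shift and turn from the pose commanded when the call began, along the tool's axes at that moment; what a row does not reach only later rows make up. A row lasts 1/10 s, in which the tool goes at most 50 mm and 8.59 degrees, less where a joint would pass 70% of its speed; a pose out of reach is approached as far as the arm can. A call with a number of a shift or a turn outside -1 to 1 is refused whole. A call with a gripper value outside its range is refused whole. The fingers move at their own pace and stop on an object; "grip_force" is the grip in N (left out, the last holds). Time passes only in rows, so rows that repeat a pose let the fingers close. It gives the time, the measured TCP pose, the force and the opening at its end, in the units of the state.
- state(): the state, without advancing time (a new reading comes with each control period).
- snapshot(name): name is "scene" or "top"; returns a dict with "frame" (384x512x3 uint8, red, green, blue), "mtx" (3x3 intrinsics, pixels), "k1" (the pictures are not rectified: a ray, as slopes to the right and down, at radius r is drawn at 1 + k1 r^2 times it, then the intrinsics apply), "xyz" and "attitude" of the camera in the world. Camera axes: x right, y down, z forward; pixel columns grow to the right and rows downward; lengths in mm; the calibration is good to about 2 mm. A picture is of the moment at which its call begins. There is no depth.
- close_job(): hands the job in, once; it reports no verdict.
Trained networks look in a picture, given as the dict that the camera call returned (one of the last four; its "shot" number tells which), for a name from the list of things; names that differ only in an ending like _2 or _b are one class to them, and where a whole thing is asked for, a point or a joint stands for the part that bears it (a point fixed in the world has none). Each returns a list of dicts, best first, with "score" (0 to 1); they miss things now and then, are a little off and sometimes report something else, mostly with a low value. They report only what shows in the picture. A call takes as long as a camera call.
- find_in(picture, label): "at" ([x, y, z] in mm, in world coordinates, good to about 4 mm: the middle of the surface that is visible of it).
- outline_of(picture, label): "pixels" (384x512 bool, what is visible of it).
The state is a dict: "time": time; "joints": joint angles; "joint_velocities": joint speeds; "effort": joint torques, N m; "tcp_pos": TCP position; "tool_rot": TCP orientation; "wrist_force": force on the tool from outside, world axes, zero at the start; "ft_torque": the same for the moment, N m; "gripper_width": opening from 0.0 (shut) to 1.0 (fully open).
Only numpy, scipy, OpenCV 4.12 (cv2) and the standard library are available. Lean on these libraries where they do the work, as an engineer would, in place of code of your own. Each camera call takes 0.05 s, during which the arm holds its last target. There are 200 camera calls.

### The job

Lift the bread bin's hinged lid by its knob all the way back until it leans on its stop and stays open by itself. Then take the rolling pin out of the bin: it is longer than the opening, so tilt it and draw it out slantwise from under the fixed roof. Finish while holding it still in the gripper, all of it at least 8 cm above the bin's top, with the lid still open, and leave the jars and the mug where they stand.

Things in the scene. Friction and masses are not known exactly. Their poses are not given: they have to be found in the camera images.
- bin: cream tin bread bin, fixed to the table, 162 (x) x 312 (y) x 100 mm high. Origin: centre of its underside, on the table; +x is the hinge side, away from the robot; y along it. Floor and walls 6 mm thick, inside 150 x 300 mm, wall tops at z = 94 mm. On its floor two wooden strips, 30 mm high, at x = +-12 to +-18, y = -50 to +50 mm, cradle the pin
- bin_opening (a point): centre of the bin's opening, 150 (x) x 185 (y) mm, at the wall tops: y = -150 to +35 mm of the bin, shut by the lid at the start. The rest of the top, y = +35 mm to the +y end, is a fixed tin roof 6 mm thick (z 94 to 100 mm)
- lid (a joint): lid angle in rad: 0 shut, grows as it is lifted, 1.85 is its stop (16 degrees past upright, where it rests by its own weight; let go before upright it falls shut). Free-turning hinge along the bin's y; the lid is a wooden board 166 (x) x 184 (y) x 8 mm, 0.25 kg
- lid_hinge (a point): on the lid's hinge line, at the middle of its length: in the bin's frame at x = +81, y = -61, z = 94 mm; its x, y, z axes are the bin's when shut and turn with the lid about y
- lid_knob (a point): centre of the wooden ball knob on the lid, 28 mm across, stem 14 mm thick. In the lid's hinge frame at x = -130, y = 0, z = +40 mm, 32 mm above the board's upper face; the board runs 36 mm beyond it. Pinched along the bin's y, the knob turns between the fingers, which may point down throughout
- pin: wooden rolling pin, 280 mm long: barrel 34 mm across, 180 mm long, with a handle 20 mm across, 50 mm long at each end; 0.11 to 0.22 kg. Origin at its middle, on its axis; its y runs along it. At the start it lies in the bin's cradle along the bin's y, axis 48 mm above the bin's underside, about midway along the bin, its +y end under the roof
- pin_end_a (a point): centre of the end face of one handle, at y = -140 mm of the pin (at the start the end under the lid)
- pin_end_b (a point): centre of the end face of the other handle, at y = +140 mm of the pin (at the start the end under the fixed roof)
- jar_large: bystander: square white ceramic jar with knobbed cover, 90 x 90 x 147 mm, origin under its centre
- jar_small: bystander: square white ceramic jar with knobbed cover, 72 x 72 x 118 mm, origin under its centre
- jar_round: bystander: round glazed jar with knobbed cover, 104 mm across, 150 mm high, origin under its centre
- mug: bystander: white mug, 80 mm across, 90 mm high, origin under its centre

How it is judged (in metres and radians):
On the way, in this order (a step that is already met when the one before it is completed fails the run):
1. the lid rests open on its stop by itself, let go (value of joint lid above 1.75 rad and contact force between bin and the fingers below 0.2 N and z of pin_end_b in the frame of bin below 0.09 m), for 0.2 s.
2. both ends of the pin are out above the bin's top, in the gripper (height (world z) of each of pin_end_a, pin_end_b above 0.115 m and contact force between pin and the fingers above 1 N), for 0.2 s.
At the end, for the whole second after the job is handed in: The pin is held still between the fingers (slower than 30 mm/s and 0.2 rad/s), the centres of both its ends more than 160 mm above the table (60 mm above the bin's top), touching neither bin, lid, jars nor mug; the lid is open at its stop (over 1.7 rad) (height (world z) of each of pin_end_a, pin_end_b above 0.16 m and contact force between pin and the fingers above 1 N and contact force between pin and bin below 0.2 N and value of joint lid above 1.7 rad and linear speed of pin below 0.03 m/s and angular speed of pin below 0.2 rad/s and contact force between pin and jar_large below 0.2 N and contact force between pin and jar_small below 0.2 N and contact force between pin and jar_round below 0.2 N and contact force between pin and mug below 0.2 N); the arm keeps its last pose, push and grip.
It fails at once if the jar large is shifted by more than 30 mm or tipped (distance of jar_large from where it was at the start of the episode above 0.03 m or angle between jar_large's own z axis and vertical above 0.4 rad).
It fails at once if the jar small is shifted by more than 30 mm or tipped (distance of jar_small from where it was at the start of the episode above 0.03 m or angle between jar_small's own z axis and vertical above 0.4 rad).
It fails at once if the jar round is shifted by more than 30 mm or tipped (distance of jar_round from where it was at the start of the episode above 0.03 m or angle between jar_round's own z axis and vertical above 0.4 rad).
It fails at once if the mug is shifted by more than 30 mm or tipped (distance of mug from where it was at the start of the episode above 0.03 m or angle between mug's own z axis and vertical above 0.4 rad).
It also fails if it takes over 61 s, if anything falls off the work surface, if the arm or the gripper's body presses on something with over 40 N, if the wrist force passes 120 N, or if a joint passes its speed limit or range.

## Working session

There is one attempt and no reset: what is moved stays moved. The work goes in short steps, Python scripts to look and compute and a tool call to move; the robot and the scene stay as the last step left them, time stands still between calls to the robot, and variables do not carry over. Pictures are saved under pics/ and viewed, about 8 in all and at most 12, crops included, and the job is handed in when it is done.

Besides the shell and the picture viewer there is one more tool, called after "Request:" by a JSON object that holds its "name" and its "arguments". carry_out: Moves the arm, as the interface text tells. Shifts and turns lie within -1 to 1; 1 stands for 0.4 m of shift or pi/2 rad of turn. Its arguments: {"type":"object","properties":{"rows":{"type":"array"},"grip_force":{"type":"number"}},"required":["rows"]}

```bash
mkdir -p pics; ls; python3 - <<'E'
from station import *
import cv2,numpy as np
s=state();print({k:np.round(v,3).tolist() for k,v in s.items()})
ims=[]
for n in("scene","top"):
    p=snapshot(n);ims.append(p["frame"]);print(n,np.round(p["xyz"]),np.round(np.array(p["attitude"]),3).tolist(),p["k1"],np.array(p["mtx"]).round(1).tolist())
    for l in("bin","bin_opening","lid","lid_hinge","lid_knob","pin","jar_large","jar_small","jar_round","mug"):
        r=find_in(p,l);print(l,[(np.round(d["at"]).tolist(),round(d["score"],2)) for d in r[:2]])
    cv2.imwrite(f"pics/{n}0.png",p["frame"][:,:,::-1])
E
```

```text
pics
{'time': 0.0, 'joints': [1.043, 0.494, 1.346, 0.0, 1.303, -0.095], 'joint_velocities': [-0.0, -0.001, -0.0, -0.001, 0.001, 0.0], 'effort': [0.001, -87.88, -38.186, 0.071, 0.053, -0.0], 'tcp_pos': [261.924, 567.051, 232.311], 'tool_rot': [-0.675, -3.068, 0.002], 'wrist_force': [-0.292, -0.571, 0.248], 'ft_torque': [0.034, -0.012, -0.055], 'gripper_width': 1.001}
scene [ 867. -510. 1093.] [-2.484, -0.624, 0.187] -0.03057111928923909 [[470.9, 0.0, 251.5], [0.0, 470.9, 189.1], [0.0, 0.0, 1.0]]
bin [([546.0, -72.0, 99.0], 0.69)]
bin_opening [([546.0, -70.0, 99.0], 0.81), ([548.0, -108.0, 102.0], 0.45)]
lid [([546.0, -106.0, 102.0], 0.6)]
lid_hinge [([545.0, -107.0, 103.0], 0.7)]
lid_knob [([546.0, -111.0, 101.0], 0.76), ([549.0, -70.0, 97.0], 0.61)]
pin []
jar_large [([719.0, 276.0, 104.0], 0.86)]
jar_small [([555.0, 378.0, 80.0], 0.73)]
jar_round [([427.0, 338.0, 101.0], 0.58)]
mug [([704.0, -279.0, 31.0], 0.9)]
top [ 496.   47. 1049.] [-2.186, 2.147, -0.066] -0.11641339192644555 [[380.9, 0.0, 252.2], [0.0, 380.9, 192.7], [0.0, 0.0, 1.0]]
bin [([530.0, -38.0, 102.0], 0.64)]
bin_opening [([529.0, -35.0, 100.0], 0.83)]
lid [([540.0, -99.0, 104.0], 0.75)]
lid_hinge [([539.0, -93.0, 103.0], 0.65)]
lid_knob [([540.0, -98.0, 101.0], 0.9)]
pin []
jar_large [([540.0, -95.0, 101.0], 0.65), ([701.0, 291.0, 128.0], 0.57)]
jar_small [([544.0, 396.0, 98.0], 0.72)]
jar_round [([414.0, 348.0, 124.0], 0.92)]
mug [([709.0, -291.0, 45.0], 0.82), ([540.0, -97.0, 101.0], 0.75)]
```

View pics/top0.png

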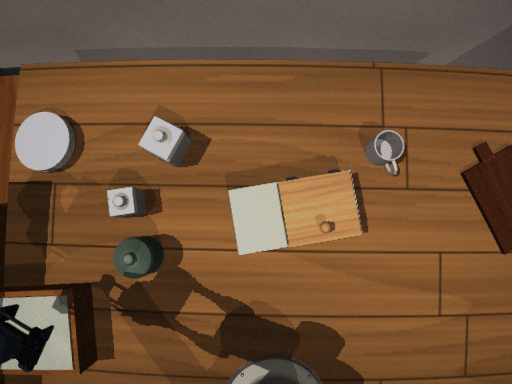

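View pics/scene0.png

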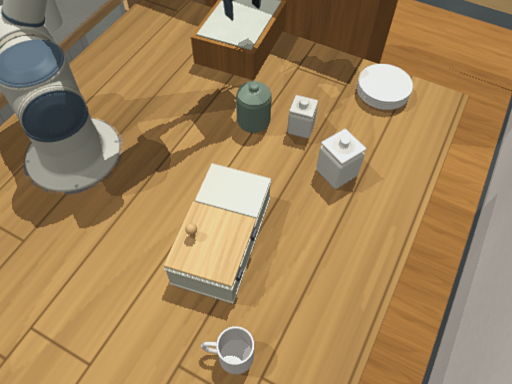

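```bash
cat > h.py <<'E'
import numpy as np,cv2
from scipy.spatial.transform import Rotation as R
from scipy.optimize import least_squares
def proj(p,X):
    X=np.atleast_2d(X).astype(float);c=(X-np.array(p["xyz"]))@R.from_rotvec(p["attitude"]).as_matrix()
    uv=c[:,:2]/c[:,2:];uv=uv*(1+p["k1"]*(uv**2).sum(1,keepdims=True))
    return uv@np.array(p["mtx"])[:2,:2].T+np.array(p["mtx"])[:2,2]
def binw(q,P):
    P=np.atleast_2d(P);return P@R.from_euler('z',q[2]).as_matrix().T+[q[0],q[1],0]
E
python3 - <<'E'
from h import *
from station import *
t=snapshot("top");s=snapshot("scene")
ob=[(t,(81,156,100),(229,191)),(t,(-81,156,100),(238.5,254)),(t,(81,-153,102),(352,171)),(t,(-85,-153,102),(361.5,236)),(t,(-85,31,102),(287.5,247)),(t,(-49,-61,134),(326,227)),
(s,(-49,-61,134),(190.5,230)),(s,(-81,156,100),(213,166)),(s,(81,156,100),(270.5,180.5)),(s,(-85,-153,102),(167,268))]
f=lambda q:np.concatenate([(proj(p,binw(q,X))-u).ravel() for p,X,u in ob])
r=least_squares(f,[530,-50,0.1],x_scale=[10,10,.1]);print(r.x,r.fun.reshape(-1,2).round(1))
q=r.x
for n,P in dict(knob=(-49,-61,134),hinge=(81,-61,94),pinmid=(0,0,48)).items():print(n,binw(q,P).round(1))
ims=[]
for p,n in((t,"top"),(s,"scene")):
    im=p["frame"][:,:,::-1].copy()
    for X in [(a,b,c) for a in(-81,81) for b in(-156,35,156) for c in(0,100)]+[(-49,-61,134)]:
        cv2.circle(im,tuple(int(v) for v in proj(p,binw(q,X))[0].round()),1,(0,0,255),-1)
    ims.append(cv2.resize(im[150:310,150:400],None,fx=2.4,fy=2.4,interpolation=cv2.INTER_NEAREST)[:300*2])
im=np.vstack([cv2.resize(i,(470,300)) for i in ims]);cv2.imwrite("pics/fit.png",im)
E
```

```text
[ 5.32444881e+02 -3.92070583e+01  1.79805141e-01] [[ 0.2 -1.8]
 [ 0.9 -0.6]
 [-1.6 -1.7]
 [ 0.8 -1.4]
 [ 2.  -0.1]
 [-0.2 -0.5]
 [ 0.6 -0.3]
 [-1.  -2.2]
 [ 0.5 -1.2]
 [-4.1 -2.2]]
knob [[ 495.1 -108.   134. ]]
hinge [[623.  -84.7  94. ]]
pinmid [[532.4 -39.2  48. ]]
```

View pics/fit.png

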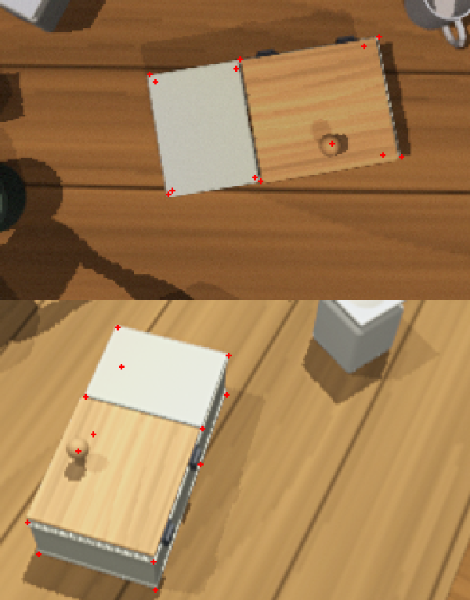

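The overlay marks sit within about 2 mm of the roof and lid corners and on the knob (top view (326,227), scene view (190,230)). That puts the bin at about (532, -39) with yaw 0.18. Next I work out the approach to the knob.

```bash
cat >> h.py <<'E'
Q=[532.4,-39.2,0.180]
def Rt(yaw_y,lean=0,tilt=0):
    # tool down with y axis at bin-yaw; lean about bin y (body to -x), tilt about bin x (a end up), rad
    y=np.array([np.cos(yaw_y),np.sin(yaw_y),0]);z=np.array([0,0,-1.]);x=np.cross(y,z)
    B=R.from_euler('z',Q[2]);T=R.from_matrix(np.c_[x,y,z])
    return B*R.from_euler('x',-tilt)*R.from_euler('y',-lean)*B.inv()*T
def plan(poses,base=None):
    from station import state
    s=state()
    p0,R0=(np.array(s["tcp_pos"]),R.from_rotvec(s["tool_rot"])) if base is None else base
    print("t",round(s["time"],2),"tcp",np.round(p0,1),"w",round(float(s["gripper_width"]),3),"F",np.round(s["wrist_force"],1),"q",np.round(s["joints"],2))
    for p,T in poses:
        d=R0.inv().apply(np.ravel(p)-p0)/400;r=(R0.inv()*T).as_rotvec()/(np.pi/2)
        print(np.r_[d,r].round(4).tolist())
E
python3 - <<'E'
from h import *
k=binw(Q,(-49,-61,134))[0]
T=Rt(Q[2]+np.pi/2)
m=np.array([400,230,240.])
plan([(m,T),(k+[0,0,80],T)])
E
```

```text
t 1.2 tcp [262.1 567.4 232.9] w 1.002 F [-0.2  0.2 -0.8] q [ 1.04  0.49  1.35 -0.    1.3  -0.1 ]
[-0.6666, -0.6211, -0.0177, -0.0, -0.0, -0.3901]
[-1.2368, -1.2884, 0.0473, -0.0, -0.0, -0.3901]
```

Request:
{"name": "carry_out", "arguments": {"rows": [[-0.1, -0.09, -0.02, 0, 0, -0.06, 1], [-0.2, -0.19, -0.02, 0, 0, -0.12, 1], [-0.3, -0.28, -0.02, 0, 0, -0.18, 1], [-0.4, -0.37, -0.02, 0, 0, -0.24, 1], [-0.5, -0.46, -0.02, 0, 0, -0.3, 1], [-0.6, -0.55, -0.02, 0, 0, -0.36, 1], [-0.667, -0.621, -0.02, 0, 0, -0.39, 1], [-0.667, -0.621, -0.02, 0, 0, -0.39, 1], [-0.667, -0.621, -0.02, 0, 0, -0.39, 1], [-0.667, -0.621, -0.02, 0, 0, -0.39, 1], [-0.667, -0.621, -0.02, 0, 0, -0.39, 1]]}}

```text
time: 2.3
tcp_pos: [399.9, 230.9, 240.9]
tool_rot: [-0.283, 3.129, 0.0]
wrist_force: [0.9, 0.8, -0.6]
gripper_width: 1.001
```

```bash
python3 - <<'E'
from h import *
k=binw(Q,(-49,-61,134))[0]
T=Rt(Q[2]+np.pi/2)
plan([(k+[0,0,60],T)])
E
```

```text
t 2.3 tcp [399.9 230.9 240.9] w 1.001 F [ 0.9  0.8 -0.6] q [ 0.39  0.26  1.72  0.    1.17 -1.36]
[-0.082, -0.8762, 0.1172, 0.0001, 0.0001, 0.0004]
```

Request:
{"name": "carry_out", "arguments": {"rows": [[-0.01, -0.1, 0, 0, 0, 0, 1], [-0.02, -0.2, 0, 0, 0, 0, 1], [-0.03, -0.3, 0, 0, 0, 0, 1], [-0.04, -0.4, 0, 0, 0, 0, 0.8], [-0.05, -0.5, 0.02, 0, 0, 0, 0.8], [-0.06, -0.6, 0.04, 0, 0, 0, 0.8], [-0.07, -0.7, 0.06, 0, 0, 0, 0.8], [-0.08, -0.8, 0.09, 0, 0, 0, 0.8], [-0.082, -0.876, 0.117, 0, 0, 0, 0.8], [-0.082, -0.876, 0.117, 0, 0, 0, 0.8], [-0.082, -0.876, 0.117, 0, 0, 0, 0.8]]}}

```text
time: 3.4
tcp_pos: [495.2, -108.2, 193.7]
tool_rot: [0.282, -3.128, -0.001]
wrist_force: [0.5, 0.4, -0.4]
gripper_width: 0.801
```

```bash
python3 - <<'E'
from h import *
from station import *
k=binw(Q,(-49,-61,134))[0]
T=Rt(Q[2]+np.pi/2)
p=snapshot("scene");im=p["frame"][:,:,::-1].copy()
u=proj(p,k)[0];cv2.circle(im,tuple(int(v) for v in u.round()),1,(0,0,255),-1)
x,y=u.astype(int);cv2.imwrite("pics/knob.png",cv2.resize(im[y-70:y+70,x-90:x+90],None,fx=3,fy=3,interpolation=cv2.INTER_NEAREST))
plan([(k,T)])
E
```

```text
t 3.45 tcp [ 495.1 -107.7  194.1] w 0.802 F [-0.   0.1  0.3] q [-0.33  0.38  1.68  0.    1.08 -2.08]
[0.0001, -0.0007, 0.1502, 0.0003, -0.0002, 0.0004]
```

View pics/knob.png

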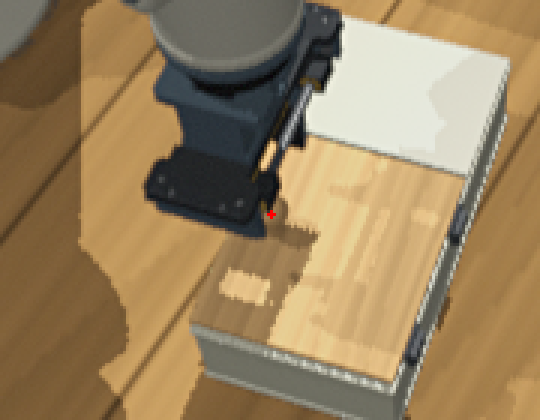

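The view shows the open hand over the lid. The knob's expected spot, crop pixel (270,213), is hidden behind the near finger, which is consistent with the fit. Now I descend and grip.

Request:
{"name": "carry_out", "arguments": {"rows": [[0, 0, 0.05, 0, 0, 0, 0.7], [0, 0, 0.1, 0, 0, 0, 0.7], [0, 0, 0.13, 0, 0, 0, 0.7], [0, 0, 0.148, 0, 0, 0, 0.7], [0, 0, 0.148, 0, 0, 0, 0.7], [0, 0, 0.148, 0, 0, 0, 0], [0, 0, 0.148, 0, 0, 0, 0], [0, 0, 0.148, 0, 0, 0, 0], [0, 0, 0.148, 0, 0, 0, 0], [0, 0, 0.148, 0, 0, 0, 0], [0, 0, 0.148, 0, 0, 0, 0]], "grip_force": 15}}

```text
time: 4.55
tcp_pos: [494.9, -107.8, 135.0]
tool_rot: [0.281, -3.129, -0.003]
wrist_force: [0.9, 12.4, 5.1]
gripper_width: 0.295
```

```bash
python3 - <<'E'
from h import *
from station import state
s=state();c=np.array(s["tcp_pos"]);T=R.from_rotvec(s["tool_rot"])
k=binw(Q,(-49,-61,134))[0]
def kn(th):return binw(Q,(81-130*np.cos(th)+40*np.sin(th),-61,94+130*np.sin(th)+40*np.cos(th)))[0]
plan([(c+kn(th)-k,T) for th in np.linspace(0,1.8,19)[1:]],(c,T))
print(s["gripper_width"],s["wrist_force"],c)
E
```

```text
t 4.55 tcp [ 494.9 -107.8  135. ] w 0.295 F [ 0.9 12.4  5.1] q [-0.33  0.46  1.75  0.    0.94 -2.08]
[-0.0116, 0.0001, -0.0319, 0.0, 0.0, 0.0]
[-0.0263, 0.0001, -0.0626, 0.0, 0.0, 0.0]
[-0.0441, 0.0002, -0.0916, 0.0, 0.0, 0.0]
[-0.0646, 0.0003, -0.1187, 0.0, 0.0, 0.0]
[-0.0877, 0.0004, -0.1436, 0.0, 0.0, 0.0]
[-0.1132, 0.0004, -0.166, 0.0, 0.0, 0.0]
[-0.1409, 0.0005, -0.1858, 0.0, 0.0, 0.0]
[-0.1703, 0.0005, -0.2028, 0.0, 0.0, 0.0]
[-0.2013, 0.0006, -0.2167, 0.0, 0.0, 0.0]
[-0.2336, 0.0006, -0.2275, 0.0, 0.0, 0.0]
[-0.2667, 0.0007, -0.235, 0.0, 0.0, 0.0]
[-0.3005, 0.0007, -0.2391, 0.0, 0.0, 0.0]
[-0.3344, 0.0008, -0.2399, 0.0, 0.0, 0.0]
[-0.3683, 0.0008, -0.2372, 0.0, 0.0, 0.0]
[-0.4018, 0.0008, -0.2312, 0.0, 0.0, 0.0]
[-0.4345, 0.0008, -0.2219, 0.0, 0.0, 0.0]
[-0.4661, 0.0008, -0.2094, 0.0, 0.0, 0.0]
[-0.4962, 0.0008, -0.1938, 0.0, 0.0, 0.0]
0.29538003906205323 [ 0.90105193 12.40830083  5.14211924] [ 494.85437556 -107.81714435  135.02165803]
```

Request:
{"name": "carry_out", "arguments": {"rows": [[0, 0.004, 0, 0, 0, 0, 0], [-0.005, 0.004, -0.016, 0, 0, 0, 0], [-0.012, 0.004, -0.032, 0, 0, 0, 0], [-0.019, 0.004, -0.047, 0, 0, 0, 0], [-0.026, 0.004, -0.063, 0, 0, 0, 0], [-0.035, 0.004, -0.077, 0, 0, 0, 0], [-0.044, 0.004, -0.092, 0, 0, 0, 0], [-0.065, 0.004, -0.119, 0, 0, 0, 0], [-0.088, 0.004, -0.144, 0, 0, 0, 0], [-0.113, 0.004, -0.166, 0, 0, 0, 0], [-0.141, 0.004, -0.186, 0, 0, 0, 0], [-0.17, 0.004, -0.203, 0, 0, 0, 0], [-0.17, 0.004, -0.203, 0, 0, 0, 0], [-0.17, 0.004, -0.203, 0, 0, 0, 0]]}}

```text
time: 5.95
tcp_pos: [561.2, -95.1, 216.1]
tool_rot: [0.283, -3.128, 0.0]
wrist_force: [-2.6, -2.6, 4.3]
gripper_width: 0.291
```

Request:
{"name": "carry_out", "arguments": {"rows": [[-0.031, 0, -0.014, 0, 0, 0, 0], [-0.064, 0, -0.025, 0, 0, 0, 0], [-0.097, 0, -0.032, 0, 0, 0, 0], [-0.131, 0, -0.036, 0, 0, 0, 0], [-0.164, 0, -0.037, 0, 0, 0, 0], [-0.198, 0, -0.034, 0, 0, 0, 0], [-0.232, 0, -0.028, 0, 0, 0, 0], [-0.265, 0, -0.019, 0, 0, 0, 0], [-0.296, 0, -0.006, 0, 0, 0, 0], [-0.32, 0, 0.006, 0, 0, 0, 0], [-0.326, 0, 0.009, 0, 0, 0, 0], [-0.326, 0, 0.009, 0, 0, 0, 0]]}}

```text
time: 7.15
tcp_pos: [690.4, -71.0, 212.1]
tool_rot: [-0.283, 3.128, 0.002]
wrist_force: [1.7, 5.3, 5.8]
gripper_width: 0.295
```

Request:
{"name": "carry_out", "arguments": {"rows": [[0, 0, 0, 0, 0, 0, 0.8], [0, 0, 0, 0, 0, 0, 0.8], [0, 0, 0, 0, 0, 0, 0.8], [0, 0, 0, 0, 0, 0, 0.8], [-0.03, 0, 0, 0, 0, 0, 0.8], [-0.07, 0, 0, 0, 0, 0, 0.8], [-0.09, 0, -0.02, 0, 0, 0, 0.8], [-0.09, 0, -0.08, 0, 0, 0, 0.8], [-0.09, 0, -0.16, 0, 0, 0, 0.8], [-0.09, 0, -0.24, 0, 0, 0, 0.8], [-0.09, 0, -0.32, 0, 0, 0, 0.8], [-0.09, 0, -0.36, 0, 0, 0, 0.8], [-0.09, 0, -0.36, 0, 0, 0, 0.8]]}}

```text
time: 8.45
tcp_pos: [726.1, -65.7, 359.4]
tool_rot: [-0.281, 3.125, -0.002]
wrist_force: [0.5, -0.2, 0.0]
gripper_width: 0.801
```

```bash
python3 - <<'E'
from h import *
from station import *
T=Rt(Q[2])
plan([(binw(Q,(-60,-68,350)),T)])
p=snapshot("scene");im=p["frame"][:,:,::-1].copy()
for X in [(0,-140,48),(0,140,48),(0,-90,65),(85,-153,254)]:
    cv2.circle(im,tuple(int(v) for v in proj(p,binw(Q,X))[0].round()),1,(0,0,255),-1)
cv2.imwrite("pics/open.png",cv2.resize(im[140:320,110:310],None,fx=3,fy=3,interpolation=cv2.INTER_NEAREST))
for l in("pin","lid_knob","pin_end_a"):print(l,[(np.round(d["at"]).tolist(),round(d["score"],2)) for d in find_in(p,l)[:2]])
E
```

```text
t 8.45 tcp [726.1 -65.7 359.4] w 0.801 F [ 0.5 -0.2  0. ] q [-0.17  0.58  0.85 -0.    1.71 -1.92]
[0.6148, -0.0183, 0.0209, 0.0012, 0.0029, 0.9998]
pin [([548.0, -76.0, 61.0], 0.61), ([662.0, -94.0, 207.0], 0.47)]
lid_knob [([663.0, -99.0, 208.0], 0.93)]
pin_end_a [([540.0, -76.0, 63.0], 0.56)]
```

View pics/open.png

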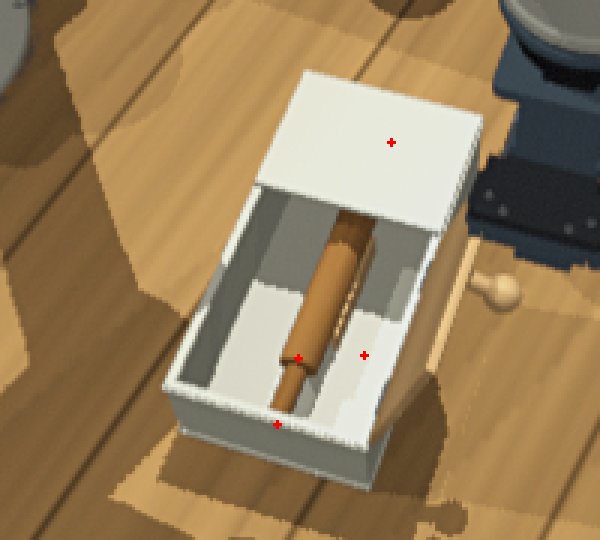

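Lid rests open past upright. The pin lies in the cradle with its barrel shoulder at crop (297,358), exactly on the predicted mark.

Request:
{"name": "carry_out", "arguments": {"rows": [[0.05, 0, 0, 0, 0, 0.05, 0.8], [0.12, 0, 0, 0, 0, 0.14, 0.65], [0.2, 0, 0.01, 0, 0, 0.23, 0.65], [0.28, 0, 0.01, 0, 0, 0.32, 0.65], [0.36, 0, 0.01, 0, 0, 0.41, 0.65], [0.44, -0.01, 0.02, 0, 0, 0.5, 0.65], [0.52, -0.01, 0.02, 0, 0, 0.59, 0.65], [0.58, -0.02, 0.02, 0, 0, 0.68, 0.65], [0.615, -0.018, 0.02, 0, 0, 0.77, 0.65], [0.615, -0.018, 0.02, 0, 0, 0.86, 0.65], [0.615, -0.018, 0.02, 0, 0, 0.95, 0.65], [0.615, -0.018, 0.02, 0, 0, 1.0, 0.65], [0.615, -0.018, 0.02, 0, 0, 1.0, 0.65], [0.615, -0.018, 0.02, 0, 0, 1.0, 0.65]]}}

```text
time: 10.05
tcp_pos: [484.4, -116.4, 347.9]
tool_rot: [-2.009, -2.414, 0.001]
wrist_force: [-0.8, -0.4, -0.0]
gripper_width: 0.653
```

```bash
python3 - <<'E'
from h import *
from station import *
L=np.radians(10);T=Rt(Q[2],L)
print("tool z in bin",R.from_euler('z',-Q[2]).apply(T.as_matrix()[:,2]))
g=np.array([-8*np.sin(L),-68,48+8*np.cos(L)])
plan([(binw(Q,g+[0,0,d]),T) for d in(100,40,0)])
p=snapshot("scene");im=p["frame"][:,:,::-1].copy()
print([(np.round(d["at"]).tolist(),round(d["score"],2)) for d in find_in(snapshot("top"),"pin")[:2]])
E
```

```text
tool z in bin [ 1.73648178e-01  2.13439761e-17 -9.84807753e-01]
t 10.05 tcp [ 484.4 -116.4  347.9] w 0.653 F [-0.8 -0.4 -0. ] q [-0.36  0.21  1.47 -0.    1.46 -0.54]
[-0.0023, 0.1496, 0.4798, -0.1118, -0.0005, 0.0015]
[-0.0024, 0.1498, 0.6298, -0.1118, -0.0005, 0.0015]
[-0.0024, 0.1499, 0.7298, -0.1118, -0.0005, 0.0015]
[([541.0, -70.0, 61.0], 0.88)]
```

Request:
{"name": "carry_out", "arguments": {"rows": [[0, 0.05, 0.08, -0.03, 0, 0, 0.65], [0, 0.1, 0.17, -0.07, 0, 0, 0.65], [0, 0.15, 0.27, -0.112, 0, 0, 0.65], [0, 0.152, 0.37, -0.112, 0, 0, 0.65], [0, 0.152, 0.46, -0.112, 0, 0, 0.65], [0, 0.152, 0.53, -0.112, 0, 0, 0.65], [0, 0.152, 0.59, -0.112, 0, 0, 0.65], [0, 0.152, 0.63, -0.112, 0, 0, 0.65], [0, 0.152, 0.66, -0.112, 0, 0, 0.65], [0, 0.152, 0.69, -0.112, 0, 0, 0.65], [0, 0.152, 0.71, -0.112, 0, 0, 0.65], [0, 0.152, 0.73, -0.112, 0, 0, 0.65], [0, 0.152, 0.73, -0.112, 0, 0, 0.65]]}}

```text
time: 11.5
tcp_pos: [544.2, -105.5, 55.8]
tool_rot: [1.937, 2.321, 0.204]
wrist_force: [0.5, -0.1, 0.7]
gripper_width: 0.651
```

Free of contact. Next I close gently and then firm up.

Request:
{"name": "carry_out", "arguments": {"rows": [[0, 0, 0, 0, 0, 0, 0], [0, 0, 0, 0, 0, 0, 0], [0, 0, 0, 0, 0, 0, 0], [0, 0, 0, 0, 0, 0, 0], [0, 0, 0, 0, 0, 0, 0], [0, 0, 0, 0, 0, 0, 0]], "grip_force": 15}}

```text
time: 12.1
tcp_pos: [544.0, -105.7, 56.7]
tool_rot: [1.936, 2.321, 0.204]
wrist_force: [-5.2, -3.0, 4.3]
gripper_width: 0.37
```

Request:
{"name": "carry_out", "arguments": {"rows": [[0, 0, 0, 0, 0, 0, 0], [0, 0, 0, 0, 0, 0, 0], [0, 0, 0, 0, 0, 0, 0]], "grip_force": 50}}

```text
time: 12.4
tcp_pos: [543.9, -105.6, 56.8]
tool_rot: [1.936, 2.321, 0.204]
wrist_force: [-4.7, -3.0, 4.9]
gripper_width: 0.363
```

```bash
python3 - <<'E'
from h import *
from station import *
s=state();c=np.array(s["tcp_pos"]);T0=R.from_rotvec(s["tool_rot"]);B=R.from_euler('z',Q[2])
def mv(a,dy,dz,s0=-68):  # pin centre shift dy,dz in bin, tilt a; rotate about pin centre
    P=binw(Q,(0,0,48))[0];D=B*R.from_euler('x',-a)*B.inv()
    return P+B.apply([0,dy,dz])+D.apply(c-P),D*T0
r=np.radians;u=np.array([-np.cos(r(20)),np.sin(r(20))])
ps=[mv(r(20*f),0,28*f) for f in np.linspace(.1,1,10)]
ps+=[mv(r(20),*(u*d+[0,28])) for d in(30,70,110,140)]
e=u*140+[0,28]
ps+=[mv(r(20),e[0],e[1]+d) for d in(60,130)]
plan(ps)
E
```

```text
t 12.4 tcp [ 543.9 -105.6   56.8] w 0.363 F [-4.7 -3.   4.9] q [-0.35  0.59  1.83  0.16  0.57 -0.67]
[0.0009, 0.0022, -0.0127, 0.0, -0.0219, -0.0039]
[0.0019, 0.0045, -0.0253, 0.0, -0.0438, -0.0077]
[0.0032, 0.0067, -0.0379, 0.0, -0.0656, -0.0116]
[0.0047, 0.0089, -0.0505, 0.0, -0.0875, -0.0155]
[0.0064, 0.0111, -0.063, 0.0, -0.1094, -0.0194]
[0.0082, 0.0134, -0.0754, 0.0, -0.1313, -0.0232]
[0.0103, 0.0155, -0.0878, 0.0, -0.1532, -0.0271]
[0.0126, 0.0177, -0.1001, 0.0, -0.1751, -0.031]
[0.015, 0.0199, -0.1123, 0.0, -0.1969, -0.0349]
[0.0177, 0.022, -0.1244, 0.0, -0.2188, -0.0387]
[-0.0528, 0.0265, -0.1497, 0.0, -0.2188, -0.0387]
[-0.1468, 0.0324, -0.1834, 0.0, -0.2188, -0.0387]
[-0.2407, 0.0384, -0.217, 0.0, -0.2188, -0.0387]
[-0.3112, 0.0428, -0.2423, 0.0, -0.2188, -0.0387]
[-0.3112, 0.069, -0.39, 0.0, -0.2188, -0.0387]
[-0.3112, 0.0995, -0.5623, 0.0, -0.2188, -0.0387]
```

Request:
{"name": "carry_out", "arguments": {"rows": [[0.001, 0.002, -0.013, 0, -0.022, -0.004, 0], [0.002, 0.0045, -0.025, 0, -0.044, -0.008, 0], [0.003, 0.007, -0.038, 0, -0.066, -0.012, 0], [0.005, 0.009, -0.05, 0, -0.0875, -0.0155, 0], [0.006, 0.011, -0.063, 0, -0.109, -0.019, 0], [0.008, 0.013, -0.075, 0, -0.131, -0.023, 0], [0.01, 0.0155, -0.088, 0, -0.153, -0.027, 0], [0.0125, 0.018, -0.1, 0, -0.175, -0.031, 0], [0.015, 0.02, -0.112, 0, -0.197, -0.035, 0], [0.018, 0.022, -0.124, 0, -0.219, -0.039, 0], [0.018, 0.022, -0.124, 0, -0.219, -0.039, 0], [0.018, 0.022, -0.124, 0, -0.219, -0.039, 0]]}}

```text
time: 13.6
tcp_pos: [543.2, -98.3, 106.9]
tool_rot: [1.735, 2.147, -0.124]
wrist_force: [0.1, -0.2, -1.8]
gripper_width: 0.365
```

```bash
python3 - <<'E'
from h import *
from station import *
s=state();c=np.array(s["tcp_pos"]);T0=R.from_rotvec(s["tool_rot"]);B=R.from_euler('z',Q[2])
r=np.radians(20);u=np.array([0,-np.cos(r),np.sin(r)])
plan([(c+B.apply(u*d),T0) for d in(140,)]+[(c+B.apply(u*140+[0,0,d]),T0) for d in(60,130)])
print(s["ft_torque"])
p=snapshot("scene");im=p["frame"][:,:,::-1].copy()
a=np.array([0,0,76]);
for t in(-140,-90,140):
    X=a+t*np.array([0,np.cos(r),-np.sin(r)]);cv2.circle(im,tuple(int(v) for v in proj(p,binw(Q,X))[0].round()),1,(0,0,255),-1)
cv2.imwrite("pics/tilt.png",cv2.resize(im[140:320,110:310],None,fx=3,fy=3,interpolation=cv2.INTER_NEAREST))
E
```

```text
t 13.6 tcp [543.2 -98.3 106.9] w 0.365 F [ 0.1 -0.2 -1.8] q [-0.12  0.51  1.89 -0.56  0.53  0.12]
[-0.35, -0.0001, -0.0002, 0.0, 0.0, 0.0]
[-0.4012, 0.0245, -0.139, 0.0, 0.0, 0.0]
[-0.461, 0.0533, -0.301, 0.0, 0.0, 0.0]
[ 0.09702289  0.18337176 -0.00605926]
```

View pics/tilt.png

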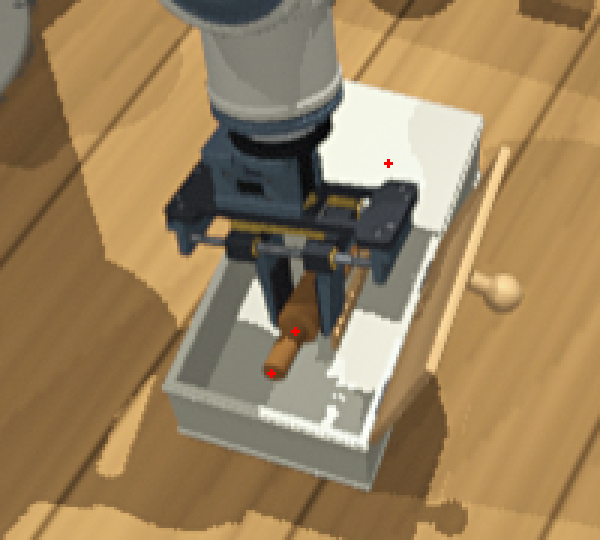

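The pin is tilted as planned: end a is at crop (271,373), on its mark. The wrist carries only the pin's weight (1.8 N). Now the slantwise draw.

Request:
{"name": "carry_out", "arguments": {"rows": [[-0.02, 0, 0, 0, 0, 0, 0], [-0.05, 0, 0, 0, 0, 0, 0], [-0.08, 0, 0, 0, 0, 0, 0], [-0.11, 0, 0, 0, 0, 0, 0], [-0.14, 0, 0, 0, 0, 0, 0], [-0.17, 0, 0, 0, 0, 0, 0], [-0.2, 0, 0, 0, 0, 0, 0], [-0.23, 0, 0, 0, 0, 0, 0], [-0.26, 0, 0, 0, 0, 0, 0], [-0.29, 0, 0, 0, 0, 0, 0], [-0.32, 0, 0, 0, 0, 0, 0], [-0.35, 0, 0, 0, 0, 0, 0], [-0.35, 0, 0, 0, 0, 0, 0]]}}

```text
time: 14.95
tcp_pos: [567.1, -229.9, 155.5]
tool_rot: [1.736, 2.144, -0.125]
wrist_force: [-0.0, -0.2, -2.5]
gripper_width: 0.362
```

Request:
{"name": "carry_out", "arguments": {"rows": [[-0.006, 0.003, -0.015, 0, 0, 0, 0], [-0.015, 0.007, -0.042, 0, 0, 0, 0], [-0.026, 0.012, -0.07, 0, 0, 0, 0], [-0.037, 0.018, -0.1, 0, 0, 0, 0], [-0.048, 0.023, -0.13, 0, 0, 0, 0], [-0.059, 0.028, -0.16, 0, 0, 0, 0], [-0.07, 0.034, -0.19, 0, 0, 0, 0], [-0.081, 0.039, -0.22, 0, 0, 0, 0], [-0.092, 0.044, -0.25, 0, 0, 0, 0], [-0.103, 0.05, -0.28, 0, 0, 0, 0], [-0.111, 0.053, -0.301, 0, 0, 0, 0], [-0.115, 0.055, -0.312, 0, 0, 0, 0], [-0.115, 0.055, -0.312, 0, 0, 0, 0], [-0.115, 0.055, -0.312, 0, 0, 0, 0], [-0.115, 0.055, -0.312, 0, 0, 0, 0], [-0.115, 0.055, -0.312, 0, 0, 0, 0], [-0.115, 0.055, -0.312, 0, 0, 0, 0]]}}

```text
time: 16.65
tcp_pos: [566.4, -227.8, 289.3]
tool_rot: [1.735, 2.147, -0.125]
wrist_force: [0.3, -0.1, -2.3]
gripper_width: 0.366
```

```bash
python3 - <<'E'
from h import *
from station import *
s=state();print(np.round(s["tcp_pos"],1),np.round(s["wrist_force"],1),s["gripper_width"])
p=snapshot("scene");im=p["frame"][:,:,::-1].copy()
for l in("pin","pin_end_a","lid_knob","mug"):print(l,[(np.round(d["at"]).tolist(),round(d["score"],2)) for d in find_in(p,l)[:3]])
r=np.radians(20);a=np.array([0,-131.6,76+48+134.])
for t in(-140,-90,90,140):
    X=a+t*np.array([0,np.cos(r),-np.sin(r)]);cv2.circle(im,tuple(int(v) for v in proj(p,binw(Q,X))[0].round()),1,(0,0,255),-1);print(t,X)
cv2.imwrite("pics/end.png",cv2.resize(im[120:384,90:350],None,fx=2.2,fy=2.2,interpolation=cv2.INTER_NEAREST))
E
```

```text
[ 566.4 -227.8  289.3] [ 0.3 -0.1 -2.3] 0.3664732838069139
pin []
pin_end_a [([572.0, -246.0, 301.0], 0.61)]
lid_knob [([664.0, -84.0, 213.0], 0.83)]
mug [([702.0, -279.0, 32.0], 0.67)]
-140 [   0.         -263.15696691  305.88282007]
-90 [   0.         -216.17233587  288.7818129 ]
90 [  0.         -47.02766413 227.2181871 ]
140 [ 0.0000000e+00 -4.3033090e-02  2.1011718e+02]
```

View pics/end.png

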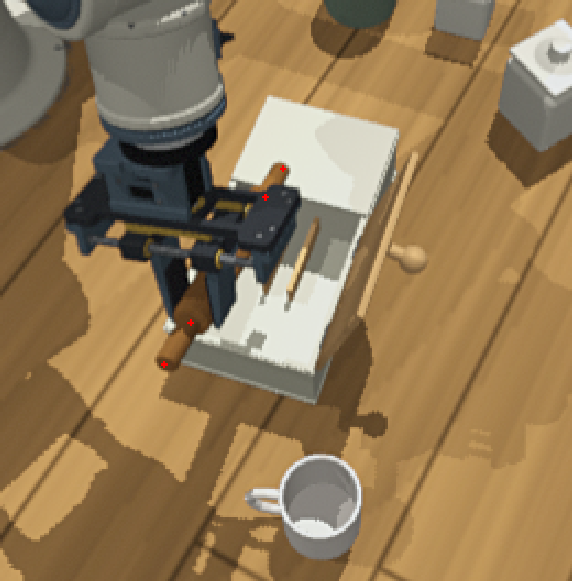

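The pin hangs clear. Its ends are at crop (164,365) and (283,169), both on the predicted marks, which puts the lower end's centre at about z = 210 mm. The lid is open and the mug hasn't moved. I hand in.

```bash
python3 -c "
from station import *
print(close_job())"
```

```text
the job is handed in; nothing more can be done
None
```

The lid is open on its stop and the rolling pin is out of the bin, held still in the gripper. I handed the job in; the simulated clock stood at about 16.7 s of the 61 s allowed.

- **Lid:** I lifted it by the knob to about 1.8 rad and let go. It stayed open on its own.
- **Pin:** I gripped the barrel with the hand leaned 10° away from the lid, then tilted the pin 20° with end a up. I drew it out slantwise by 140 mm and raised it another 134 mm.

My last checks agreed with the plan:
- **Pin height:** both end centres sat on their predicted image marks, putting them at about z = 306 mm and 210 mm. The lowest point is about 200 mm, roughly 10 cm above the bin's top.
- **Grip:** the fingers read about 33 mm apart on the 34 mm barrel. The wrist force was about 2.3 N, close to the pin's weight, so nothing else was being touched.
- **Lid and mug:** the last picture shows the lid still open. The mug was found 2 mm from its first detected position.
- **Jars:** I checked these only by eye, in the parts visible in that picture, and no move came near them.

One check failed: in the last picture the network did not find the pin as a whole, only its end a. The pin's position there rests on the image marks.

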